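Unlock the shop's cash box

ROBOT

A 6-joint arm with a two-finger parallel gripper is mounted at the origin on the work surface. World frame = base frame: x ahead of the robot, y to its left, z up, the work surface at z = 0. Lengths are in m, angles in rad, forces in N, time in s.
With the tool pointing down it reaches from about 0.225 to 0.725 m from the base axis. Payload 3.1 kg.
Tool frame: the origin (TCP) lies where the fingers leave the gripper's body, on its centre line; the fingertips stand 73 mm ahead of it and the grasp point (between the pads) lies 54 mm ahead of it; z points along the fingers, y is the line along which they close (so a half turn about z gives the same grasp; the last joint's range is limited). The gripper opens to 85 mm and grips with 20 to 120 N. Pads are 22 mm wide; open, the fingers measure 114 mm over their backs; the gripper's body (76 mm by 85 mm) begins 54 mm behind the grasp point. The pads swing forward as they close: fully open they stand 13 mm farther back than shut.
Start: joints at [1.184, 0.048, 0.099, 1.622, 0, 1.443], TCP at [0.134, 0.508, 0.304] pointing down, gripper open.
Joint ranges: [-2.91, 2.91], [-0.99, 1.94], [-1.21, 1.42], [-2.12, 2.29], [-1.49, 1.47], [-3.14, 3.14]. Speed limits (rad/s): [2.79, 2.79, 3.14, 3.14, 3.14, 3.14].

INTERFACE

Orientations are given as a unit quaternion [w, x, y, z].
In Python, from workcell import r gives the robot as it stands.
- The arm moves only by the shell command python3 -m creep 'ROWS'. ROWS is JSON, a list that holds one entry, the list of rows, each a list of 7 numbers: the shift along the tool's x, y, z in m, then the turn, a rotation vector about the tool's x, y, z in degrees, then the finger opening in m, from 0 to 0.0854. A call has 1 to 20 rows; each row is the pose to reach, as a shift and turn from the pose commanded when the call began, along the tool's axes at that moment; what a row does not reach only later rows make up. A row lasts 1/10 s, in which the tool goes at most 50 mm and 8.59 degrees, less where a joint would pass 70% of its speed; a pose out of reach is approached as far as the arm can. A call with a gripper value outside its range is refused whole. The fingers move at their own pace and stop on an object; the grip force is fixed at half the most. Time passes only in rows, so rows that repeat a pose let the fingers close. It gives the time, the measured TCP pose, the force, the opening and the grip force at its end, in the units of the state.
- r.read_state(): the state, without advancing time (a new reading comes with each control period).
- r.get_image(name): name is "side" or "top" or "wrist"; returns the picture (400x640x3 uint8, blue, green, red); there is no depth.
- r.get_calibration(name): a dict with "K" (3x3 intrinsics, pixels), "R" (3x3) and "t" (3): a world point X has camera coordinates R X + t; the wrist camera has in their place "tool_from_camera" (4x4, takes a point from camera to tool coordinates, whose origin is the TCP and whose axes are the flange's). Camera axes: x right, y down, z forward; pixel columns grow to the right and rows downward; lengths in m; the calibration is good to about 2 mm. A picture is of the moment at which its call begins: read the wrist's pose just before it. get_calibration takes no time and is no camera call.
- r.hand_in(): hands the job in; it is judged then, once.
The state is a dict: "t": time; "q": joint angles; "qd": joint speeds; "effort": joint torques, N m; "position": TCP position; "orientation": TCP orientation; "wrist_force": force on the tool from outside, world axes, zero at the start; "ft_torque": the same for the moment, N m; "finger_gap": opening from 0.0 (shut) to 1.0 (fully open); "grasp_force": force on a finger pad.
Only numpy, scipy, OpenCV 4.12 (cv2) and the standard library are available. Lean on these libraries where they do the work, as an engineer would, in place of code of your own. Each camera call takes 0.05 s, during which the arm holds its last target. There are 200 camera calls.

TASK

Unlock the grey cash box on the shop counter: roll its number wheels to the code 4-5-2 (left, middle, right as the robot sees them; the middle wheel already shows 5 and must not be turned), then slide the steel bolt tab all the way to the right. Press and push gently, never harder than about 20 N, and leave everything else on the counter where it stands.

Things in the scene. Friction and masses are not known exactly. Their poses are not given: they have to be found in the camera images.
- cashbox: Grey steel cash box, fixed, 180 (x) by 260 (y) by 90 mm high, lid level; origin at the centre of its underside, x away from the robot, y to the left, yawed up to 0.4 rad. Through its lid rise three thumbwheels in a row along y, 35 mm apart, and to their right (-y) the bolt tab.
- wheel_left_top (a point): Highest point of the left wheel, mid-width, at rest: (-30, +85, 104) mm from the box's origin. The wheels are alike: smooth discs of 25 mm radius, 16 mm wide, axle along the box's y, standing 14 mm out of the lid. Numbers 1 to 6 are black pips as on dice, 60 degrees apart, grey lines between; the one on top, between the two black index marks, counts.
- wheel_mid_top (a point): Highest point of the middle wheel, (-30, +50, 104) mm from the box's origin. Each wheel's axle sits on its own upright spring: 3 N before it yields, then 1.2 N per mm, bottoming hard after 8 mm (about 12 N).
- wheel_right_top (a point): Highest point of the right wheel, (-30, +15, 104) mm from the box's origin. Every wheel is stiff to turn (3.6 N at the rim) and stays where it is left: a finger dragged over its top takes the rim along only when pressed down with roughly 7 to 11 N; pressed lighter it slips.
- wheel_left (a joint): Turn of the left wheel, rad: 0 with number 1 on top, +1.047 for every number up (number n at (n-1) x 1.047; number 4 at 3.142). It grows when the top of the wheel is rolled away from the robot (the box's +x). Stops at -0.4 and 5.65.
- wheel_mid (a joint): Turn of the middle wheel, the same way; it stands at number 5 (4.189) already.
- wheel_right (a joint): Turn of the right wheel, the same way; number 2 is at 1.047.
- bolt (a joint): Travel of the bolt, m: 0 locked, 0.020 fully drawn, against its stop; it moves along the box's -y (to the right), takes 2.5 N and stays where it is left. Inside, its pins pass only when every wheel shows its code number within about 0.13 rad; otherwise it jams after about 2 mm.
- bolt_tab (a point): Centre of the bolt's steel tab, an upright block 24 (x) by 10 (y) mm, standing 20 mm out of the lid (this point is 10 mm above the lid); (-30, -55, 100) mm from the box's origin when locked. There are 43 mm of free lid between the right wheel and the tab.
- jar: Bystander: small jar, 42 mm across, 45 mm high, on the rear of the lid; origin under its centre.
- tube0: Bystander: salt tube, 38 mm across, 155 mm high, left of the box; origin under its centre.
- tube1: Bystander: salt tube, the same.
- tube2: Bystander: salt tube, the same.
- tray: Bystander: steel tray 120 by 100 by 35 mm, right of the box; origin under its centre.
- dish: Bystander: coin dish, 90 mm across, 18 mm high, right of the box; origin under its centre.
- cardblock: Bystander: card in a wooden block, 70 mm wide, 63 mm high, on the rear of the lid; origin under its centre.

How it is judged:
On the way, in this order (a step that is already met when the one before it is completed fails the run):
1. the wheels show 4-5-2, bolt still locked (value of joint wheel_left between 2.942 and 3.342 rad and value of joint wheel_mid between 3.989 and 4.389 rad and value of joint wheel_right between 0.847 and 1.247 rad and value of joint bolt below 0.006 m), for 0.2 s.
2. the bolt is fully drawn (value of joint bolt above 0.017 m), for 0.2 s.
At the end, for the whole second after the job is handed in: The three wheels stand at 4, 5 and 2, each within 0.2 rad, and the bolt is drawn at least 17 of its 20 mm (value of joint wheel_left between 2.942 and 3.342 rad and value of joint wheel_mid between 3.989 and 4.389 rad and value of joint wheel_right between 0.847 and 1.247 rad and value of joint bolt above 0.017 m); the robot touches nothing.
It fails at once if the middle wheel is turned by more than 0.25 rad from its number (value of joint wheel_mid below 3.939 rad or value of joint wheel_mid above 4.439 rad).
It fails at once if the cash box, a wheel or the bolt is pressed harder than 22 N (contact force between any of the fingers, the arm and cashbox above 22 N).
It fails at once if a thing standing about is moved by more than 30 mm (distance of any of jar, tube0, tube1, tube2, tray, dish, cardblock from where it was at the start of the episode above 0.03 m).
It also fails if it takes over 67 s, if anything falls off the work surface, if the arm or the gripper's body presses on something with over 40 N, if the wrist force passes 120 N, or if a joint passes its speed limit or range.

## Working session

There is one attempt and no reset: what is moved stays moved. The work goes in short steps, Python scripts to look and compute and a shell command to move; the robot and the scene stay as the last step left them, time stands still between calls to the robot, and variables do not carry over. Pictures are saved under pics/ and viewed, at most 10 in all, crops included, and the job is handed in when it is done.

```bash
mkdir -p pics; ls; python3 - <<'E'
from workcell import r
import cv2,numpy as np
s=r.read_state();print(s)
for n in("top","side","wrist"):
    c=r.get_calibration(n);print(n,{k:np.round(v,4).tolist() for k,v in c.items()})
    cv2.imwrite(f"pics/{n}0.png",r.get_image(n))
a=cv2.imread("pics/top0.png");b=cv2.imread("pics/side0.png")
E
```

```text
pics
{'t': 0.0, 'q': array([ 1.18424016e+00,  4.87813868e-02,  9.75948288e-02,  1.62201641e+00,
       -1.76134453e-06,  1.44302057e+00]), 'qd': array([ 0.00132569,  0.00103643,  0.00020138, -0.00025481,  0.00035787,
       -0.00120908]), 'effort': array([-1.92343374e-03, -3.38777804e+01,  3.20016432e+01,  2.02261383e-02,
       -3.47572013e-04, -1.81685365e-06]), 'position': array([0.13417985, 0.50710399, 0.30269953]), 'orientation': array([-3.05201882e-04,  1.29029371e-01,  9.91640042e-01, -1.16397355e-03]), 'wrist_force': array([-0.02197131,  0.26275161, -0.2130582 ]), 'ft_torque': array([-0.00156223,  0.03405611,  0.04354014]), 'grasp_force': 0.0, 'finger_gap': 0.9982002572052752}
top {'K': [[384.0807, 0.0, 320.4863], [0.0, 384.0807, 203.8316], [0.0, 0.0, 1.0]], 'R': [[-0.0174, -0.9995, 0.0282], [-0.9994, 0.0165, -0.0305], [0.0301, -0.0287, -0.9991]], 't': [0.0495, 0.5321, 0.8586]}
side {'K': [[513.7015, 0.0, 312.7512], [0.0, 513.7015, 196.9463], [0.0, 0.0, 1.0]], 'R': [[0.9963, -0.0818, -0.0245], [-0.0664, -0.562, -0.8245], [0.0536, 0.8231, -0.5654]], 't': [-0.538, 0.1355, 1.3174]}
wrist {'K': [[276.0192, 0.0, 319.9595], [0.0, 276.0192, 198.7778], [0.0, 0.0, 1.0]], 'tool_from_camera': [[-0.0004, -0.9617, -0.2742, 0.07], [1.0, -0.0003, -0.0003, -0.0001], [0.0002, -0.2742, 0.9617, -0.0708], [0.0, 0.0, 0.0, 1.0]]}
```

View pics/top0.png

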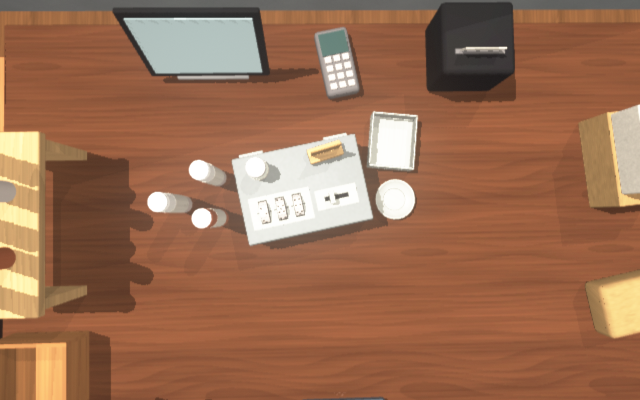

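View pics/side0.png

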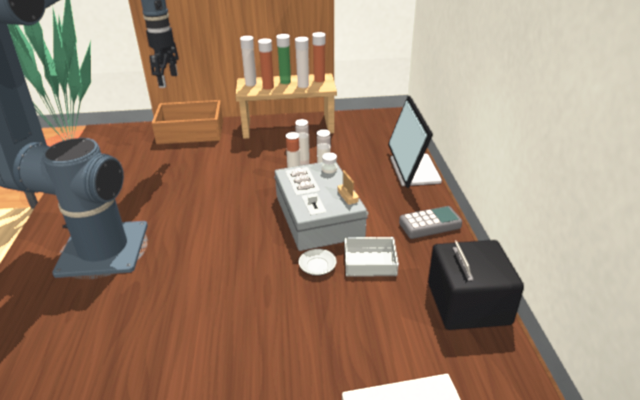

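```bash
cat > h.py <<'E'
from workcell import r
import cv2,numpy as np
from scipy.spatial.transform import Rotation as Ro
def cam(n,s=None):
    c=r.get_calibration(n);K=np.array(c["K"])
    if n!="wrist": R=np.array(c["R"]);return K,R,np.array(c["t"])
    s=s or r.read_state();T=np.array(c["tool_from_camera"])
    q=s["orientation"];W=Ro.from_quat([q[1],q[2],q[3],q[0]]).as_matrix()
    Rw=W@T[:3,:3];p=W@T[:3,3]+s["position"]
    return K,Rw.T,-Rw.T@p
def ray(c,px,z):
    K,R,t=c;px=np.atleast_2d(px).astype(float)
    d=(np.linalg.inv(K)@np.c_[px,np.ones(len(px))].T).T@R
    o=-R.T@t
    return o+d*((z-o[2])/d[:,2])[:,None]
def proj(c,X):
    K,R,t=c;p=(K@(R@np.atleast_2d(X).T+t[:,None])).T
    return p[:,:2]/p[:,2:]
def tool(s=None):
    s=s or r.read_state();q=s["orientation"];return Ro.from_quat([q[1],q[2],q[3],q[0]]),s["position"]
E
python3 - <<'E'
from h import *
im=cv2.imread("pics/top0.png");c=cam("top")
hsv=cv2.cvtColor(im,cv2.COLOR_BGR2HSV)
m=((hsv[...,1]<50)&(hsv[...,2]>110)).astype(np.uint8)*255
m[:, :228]=0;m[:,376:]=0;m[:130]=0;m[260:]=0
m=cv2.morphologyEx(m,cv2.MORPH_OPEN,np.ones((7,7)))
cs,_=cv2.findContours(m,0,2);k=max(cs,key=cv2.contourArea)
rc=cv2.minAreaRect(k);b=cv2.boxPoints(rc);print(rc,b)
w=ray(c,b,.09);print(w.round(4),w.mean(0),[np.linalg.norm(w[i]-w[i-1]) for i in range(4)])
o=im.copy();cv2.polylines(o,[b.astype(int)],1,(0,0,255),1)
cv2.imwrite("pics/c1.png",cv2.resize(o[120:260,220:400],None,fx=4,fy=4,interpolation=cv2.INTER_CUBIC))
E
```

```text
((301.4170837402344, 187.94635009765625), (91.00547790527344, 127.3936996459961), 77.90524291992188) [[229.6     156.8    ]
 [354.16586 130.10732]
 [373.23416 219.0927 ]
 [248.6683  245.78539]]
[[ 0.6291  0.226   0.09  ]
 [ 0.6809 -0.0291  0.09  ]
 [ 0.4974 -0.0645  0.09  ]
 [ 0.4479  0.1896  0.09  ]] [0.56382352 0.0804953  0.09      ] [np.float64(0.18483274513424472), np.float64(0.2603533600882156), np.float64(0.18693269292336473), np.float64(0.2588754475994532)]
```

View pics/c1.png

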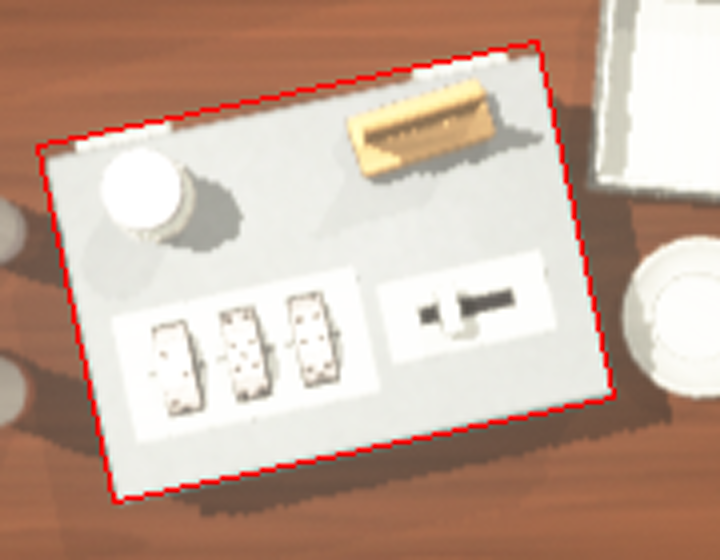

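The top view shows the box lid with corners near (230,157), (354,130), (373,219), (249,246). That puts the box centre at about (0.561, 0.080) with a yaw of about 0.2. The wheels lie around px (264..298, 208) and the tab at (335,198). I'm moving over the middle wheel with the fingers closed.

```bash
python3 -m creep '[[[-0.473,-0.272,0,0,0,-26,0],[-0.473,-0.272,0,0,0,-26,0],[-0.473,-0.272,0,0,0,-26,0],[-0.473,-0.272,0,0,0,-26,0],[-0.473,-0.272,0,0,0,-26,0],[-0.473,-0.272,0,0,0,-26,0],[-0.473,-0.272,0,0,0,-26,0],[-0.473,-0.272,0,0,0,-26,0],[-0.473,-0.272,0,0,0,-26,0],[-0.473,-0.272,0,0,0,-26,0],[-0.473,-0.272,0,0,0,-26,0],[-0.473,-0.272,0,0,0,-26,0],[-0.473,-0.272,0,0,0,-26,0],[-0.473,-0.272,0,0,0,-26,0],[-0.473,-0.272,0,0,0,-26,0]]]'
python3 - <<'E'
from h import *
s=r.read_state();im=r.get_image("wrist");cv2.imwrite("pics/w1.png",im);np.save("w1.npy",np.r_[s["position"],s["orientation"]])
E
```

```text
t: 1.65
position: [0.5209, 0.1249, 0.3041]
orientation: [-0.0, -0.098, 0.995, 0.0]
wrist_force: [-1.0, -0.1, 0.5]
finger_gap: 0.0
grasp_force: 0.0
```

View pics/w1.png

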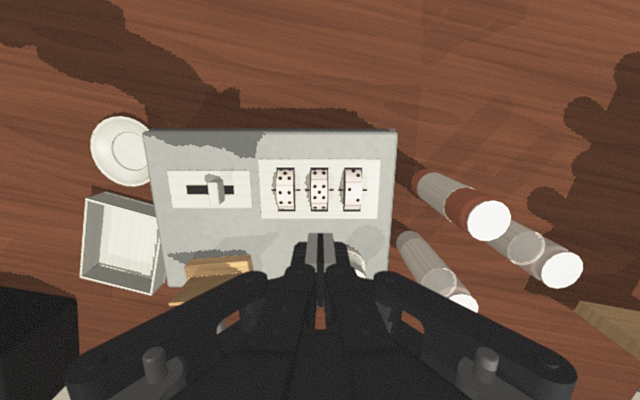

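```bash
python3 - <<'E'
from h import *
im=cv2.imread("pics/w1.png");v=np.load("w1.npy");c=cam("wrist",dict(position=v[:3],orientation=v[3:]))
q=v[3:];print("tool",Ro.from_quat([q[1],q[2],q[3],q[0]]).as_matrix().round(4))
hsv=cv2.cvtColor(im,cv2.COLOR_BGR2HSV)
# white plate under wheels & tab plate, lid plane z=.09
g=((hsv[...,1]<60)&(hsv[...,2]>205)).astype(np.uint8)*255
g[:150]=0;g[225:]=0;g[:,:160]=0;g[:,390:]=0
g=cv2.morphologyEx(g,cv2.MORPH_CLOSE,np.ones((9,9)))
for k in cv2.findContours(g,0,2)[0]:
    if cv2.contourArea(k)<800: continue
    b=cv2.boxPoints(cv2.minAreaRect(k));w=ray(c,b,.09);print(b.round(1).tolist(),w.round(4).tolist(),w.mean(0))
# lid edges: saturation boundary
S=hsv[...,1].astype(int)
front=[(x,next(y for y in range(100,165) if (S[y:y+4,x]<60).all())) for x in range(165,390,6)]
right=[(next((x for x in range(410,370,-1) if (S[y,x-3:x+1]<60).all())),y) for y in range(140,240,6)]
left=[(next((x for x in range(135,175) if (S[y,x:x+4]<60).all())),y) for y in range(190,196,6)]
for n,p in(("f",front),("r",right)):
    w=ray(c,p,.09);vx,vy,x0,y0=cv2.fitLine(w[:,:2].astype(np.float32),cv2.DIST_HUBER,0,.001,.001).ravel()
    print(n,p[::5],vx,vy,np.degrees(np.arctan2(vy,vx)),x0,y0)
cv2.imwrite("pics/c2.png",cv2.resize(im[150:225,165:390],None,fx=3.5,fy=3.5,interpolation=cv2.INTER_CUBIC))
E
```

```text
tool [[-9.806e-01 -1.958e-01 -5.000e-04]
 [-1.958e-01  9.806e-01  5.000e-04]
 [ 4.000e-04  6.000e-04 -1.000e+00]]
[[167.0, 150.0], [389.0, 150.0], [389.0, 219.0], [167.0, 219.0]] [[0.5116, -0.0362, 0.09], [0.4672, 0.1863, 0.09], [0.5397, 0.206, 0.09], [0.5872, -0.0327, 0.09]] [0.52642398 0.08085638 0.09      ]
f [(165, 128), (195, 129), (225, 129), (255, 129), (285, 129), (315, 129), (345, 129), (375, 129)] 0.1953968 -0.9807243 -78.73209 0.462515 0.10347025
r [(397, 140), (395, 170), (392, 200), (390, 230)] 0.98089045 0.19456092 11.219074 0.5102833 0.2023614
```

View pics/c2.png

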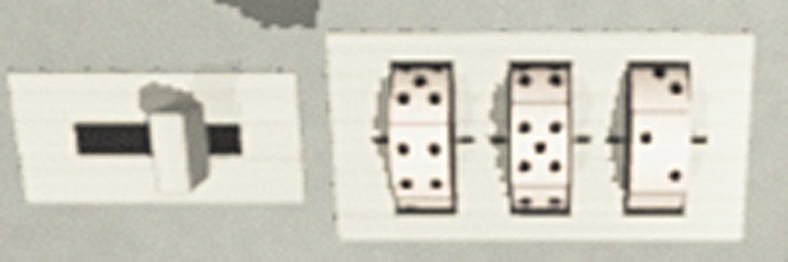

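The wrist crop shows the right wheel between 4 and 5, slightly past 4. The middle wheel is on 5, and the left wheel slightly past 2. The tab is at crop px (175,150), locked. I'm lowering the tip just above the left wheel and computing the wheel angles.

```bash
cat >> h.py <<'E'
ex=np.array([.9807,.1954,0]);ey=np.array([-.1954,.9807,0]);O=.5638*ex-.0312*ey
def box(p): return O+p[0]*ex+p[1]*ey+np.array([0,0,p[2]])
VY=dict(L=.085,M=.05,R=.015)
def phi_rows(c,w,dz=0):
    f=np.radians(np.arange(-75,76,.5))  # + = towards robot
    P=np.array([box([-.03-.025*np.sin(a),VY[w],.079+.025*np.cos(a)+dz]) for a in f])
    return f,proj(c,P)
E
python3 - <<'E'
from h import *
im=cv2.imread("pics/w1.png");v=np.load("w1.npy");c=cam("wrist",dict(position=v[:3],orientation=v[3:]))
for w,rows in dict(L=[88,105,138,175,192],M=[102,127,147,165,187],R=[97,122,148,183]).items():
    f,p=phi_rows(c,w);o=np.argsort(p[:,1])
    rr=np.array(rows)/3.5+150
    vis=[np.interp(x,p[60:250,1][::-1],f[60:250][::-1]) for x in rr]
    print(w,p[150].round(1),np.degrees(vis).round(1))
print("tab",proj(c,box([-.03,-.055,.11])))
E
python3 -m creep '[[[0.0144,0.033,0,0,0,0,0],[0.0144,0.033,0.05,0,0,0,0],[0.0144,0.033,0.09,0,0,0,0],[0.0144,0.033,0.115,0,0,0,0],[0.0144,0.033,0.119,0,0,0,0],[0.0144,0.033,0.119,0,0,0,0],[0.0144,0.033,0.119,0,0,0,0]]]'
```

```text
L [352.5 190.5] [ 36.4  24.5   2.6 -25.3 -43.9]
M [317.9 190.5] [ 26.6   9.9  -3.6 -16.9 -37.5]
R [283.3 190.5] [ 30.   13.2  -4.3 -33.1]
tab [[211.93760224 191.99863648]]
t: 2.4
position: [0.5023, 0.1537, 0.1872]
orientation: [0.002, -0.098, 0.995, 0.0]
wrist_force: [0.6, 0.0, 0.7]
finger_gap: -0.001
grasp_force: 0.0
```

```bash
python3 -m creep '[[[0,0.001,0.004,0,0,0,0],[0,0.001,0.008,0,0,0,0],[0,0.001,0.010,0,0,0,0],[0,0.001,0.012,0,0,0,0],[0,0.001,0.012,0,0,0,0],[0,0.001,0.012,0,0,0,0]]]'
```

```text
t: 3.0
position: [0.5018, 0.1541, 0.1738]
orientation: [0.001, -0.097, 0.995, 0.0]
wrist_force: [-0.4, 0.0, 4.7]
finger_gap: -0.0
grasp_force: 2.0
```

```bash
python3 -m creep '[[[0,0,0.002,0,0,0,0],[0,0,0.0035,0,0,0,0],[0,0,0.0035,0,0,0,0],[-0.003,0,0.0035,0,0,0,0],[-0.006,0,0.0035,0,0,0,0],[-0.009,0,0.0035,0,0,0,0],[-0.012,0,0.0035,0,0,0,0]]]'; python3 -m creep '[[[-0.003,0,0,0,0,0,0],[-0.006,0,0,0,0,0,0],[-0.009,0,0,0,0,0,0],[-0.012,0,0,0,0,0,0],[-0.013,0,0,0,0,0,0],[-0.013,0,0,0,0,0,0]]]'
```

```text
t: 3.7
position: [0.5122, 0.1562, 0.1705]
orientation: [-0.001, -0.097, 0.995, -0.0]
wrist_force: [-3.9, -1.0, 8.5]
finger_gap: 0.004
grasp_force: 4.5
t: 4.3
position: [0.5257, 0.1589, 0.1707]
orientation: [0.0, -0.097, 0.995, -0.0]
wrist_force: [-2.7, 0.0, 9.3]
finger_gap: -0.002
grasp_force: 4.0
```

```bash
python3 -m creep '[[[0,0,-0.012,0,0,0,0],[0.01,-0.01,-0.05,0,0,0,0],[0.01,-0.033,-0.1,0,0,0,0],[0.01,-0.033,-0.133,0,0,0,0],[0.01,-0.033,-0.133,0,0,0,0],[0.01,-0.033,-0.133,0,0,0,0],[0.01,-0.033,-0.133,0,0,0,0]]]'
cat >> h.py <<'E'
def look(name):
    s=r.read_state();im=r.get_image("wrist");c=cam("wrist",s);cv2.imwrite(f"pics/{name}.png",im)
    print("u,v",(ex@s["position"]).round(4),(ey@s["position"]).round(4),s["position"][2],s["t"])
    g=cv2.resize(cv2.cvtColor(im,cv2.COLOR_BGR2GRAY),None,fx=4,fy=4,interpolation=cv2.INTER_CUBIC)
    for w in "LMR":
        f,p=phi_rows(c,w);t=p[150]
        x0,x1=int((t[0]-6.5)*4),int((t[0]+7)*4);y0,y1=int((t[1]-20)*4),int((t[1]+24)*4)
        a=g[y0:y1,x0:x1];m=(a<115).astype(np.uint8)
        n,_,st,ce=cv2.connectedComponentsWithStats(m)
        out=[]
        for i in range(1,n):
            if 20<st[i,4]<250:
                X,Y=(ce[i]+[x0,y0])/4+[-.375,-.375]
                out.append((round(float(np.degrees(np.interp(Y,p[60:250,1][::-1],f[60:250][::-1]))),1),round(float(X-t[0]),1),int(st[i,4])))
        print(w,t.round(1),sorted(out))
    x,y=proj(c,box([-.03,.0,.1]))[0].astype(int)
    cv2.imwrite(f"pics/{name}c.png",cv2.resize(im[y-40:y+40,x-110:x+80],None,fx=4,fy=4,interpolation=cv2.INTER_CUBIC))
E
python3 -c "
from h import *
look('w2')"
```

```text
t: 5.0
position: [0.5218, 0.1246, 0.3007]
orientation: [-0.002, -0.097, 0.995, -0.0]
wrist_force: [-0.4, 0.8, -1.3]
finger_gap: -0.002
grasp_force: 0.0
u,v 0.5361 0.0203 0.3006952246415366 5.0
L [353.4 191.1] [(-19.9, 5.1, 78), (-5.7, 0.9, 81), (7.7, -3.4, 91), (40.9, -3.8, 118), (41.0, 5.0, 111)]
M [318.4 191.1] [(-45.0, -3.3, 44), (-45.0, 5.2, 46), (-17.0, -3.5, 95), (-17.0, 5.3, 82), (-2.8, 0.9, 90), (10.4, -3.5, 98), (10.5, 5.3, 82), (43.8, -3.5, 133), (44.2, 5.1, 120)]
R [283.4 191.2] [(-32.4, -2.8, 74), (-32.3, 5.6, 54), (-4.2, -3.7, 92), (-4.1, 5.3, 83), (29.7, -3.6, 103), (29.7, 5.3, 90), (42.8, 1.2, 120)]
```

View pics/w2c.png

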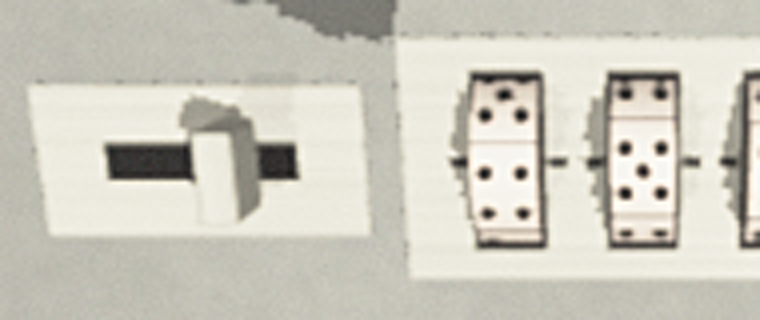

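```bash
python3 -m creep '[[[0.015,0.033,0.05,0,0,0,0],[0.015,0.033,0.09,0,0,0,0],[0.015,0.033,0.115,0,0,0,0],[0.015,0.033,0.118,0,0,0,0],[0.015,0.033,0.122,0,0,0,0],[0.015,0.033,0.126,0,0,0,0],[0.015,0.033,0.129,0,0,0,0],[0.015,0.033,0.131,0,0,0,0],[0.015,0.033,0.133,0,0,0,0],[0.015,0.033,0.133,0,0,0,0],[0.012,0.033,0.133,0,0,0,0],[0.009,0.033,0.133,0,0,0,0],[0.006,0.033,0.133,0,0,0,0],[0.003,0.033,0.133,0,0,0,0],[0,0.033,0.133,0,0,0,0],[-0.003,0.033,0.133,0,0,0,0],[-0.006,0.033,0.133,0,0,0,0],[-0.009,0.033,0.133,0,0,0,0],[-0.010,0.033,0.133,0,0,0,0],[-0.010,0.033,0.133,0,0,0,0]]]'
python3 -m creep '[[[0,0,-0.012,0,0,0,0],[0.01,-0.01,-0.05,0,0,0,0],[0.01,-0.033,-0.1,0,0,0,0],[0.01,-0.033,-0.133,0,0,0,0],[0.01,-0.033,-0.133,0,0,0,0],[0.01,-0.033,-0.133,0,0,0,0],[0.01,-0.033,-0.133,0,0,0,0]]]'
python3 -c "
from h import *
look('w3')"
```

```text
t: 7.05
position: [0.5265, 0.1589, 0.1718]
orientation: [0.001, -0.097, 0.995, 0.0]
wrist_force: [-2.1, -0.1, 7.1]
finger_gap: -0.002
grasp_force: 3.3
t: 7.75
position: [0.522, 0.1247, 0.3014]
orientation: [-0.001, -0.097, 0.995, 0.0]
wrist_force: [-0.9, 0.1, 0.1]
finger_gap: -0.0
grasp_force: 0.0
u,v 0.5363 0.0202 0.3014219625034175 7.75
L [353.3 190.4] [(-45.0, -4.7, 54), (-15.4, -3.6, 81), (-15.3, 5.3, 78), (12.1, 5.5, 78), (12.2, -3.4, 98), (44.9, -3.9, 117), (45.1, 4.9, 124)]
M [318.4 190.4] [(-45.0, 5.3, 43), (-16.8, 5.3, 75), (-16.7, -3.5, 90), (-3.0, 0.9, 84), (10.5, -3.5, 95), (10.5, 5.3, 81), (43.6, -3.6, 109), (43.6, 5.2, 94)]
R [283.5 190.5] [(-32.7, 5.5, 46), (-32.3, -2.8, 78), (-4.1, -3.6, 90), (-4.0, 5.2, 79), (29.6, 5.2, 94), (29.7, -3.6, 111), (42.6, 1.3, 119)]
```

```bash
python3 -m creep '[[[-0.0115,-0.037,0.05,0,0,0,0],[-0.0115,-0.037,0.09,0,0,0,0],[-0.0115,-0.037,0.115,0,0,0,0],[-0.0115,-0.037,0.118,0,0,0,0],[-0.0115,-0.037,0.122,0,0,0,0],[-0.0115,-0.037,0.126,0,0,0,0],[-0.0115,-0.037,0.129,0,0,0,0],[-0.0115,-0.037,0.132,0,0,0,0],[-0.0115,-0.037,0.134,0,0,0,0],[-0.0115,-0.037,0.134,0,0,0,0],[-0.0085,-0.037,0.134,0,0,0,0],[-0.0055,-0.037,0.134,0,0,0,0],[-0.0025,-0.037,0.134,0,0,0,0],[0.0005,-0.037,0.134,0,0,0,0],[0.0035,-0.037,0.134,0,0,0,0],[0.0065,-0.037,0.134,0,0,0,0],[0.0095,-0.037,0.134,0,0,0,0],[0.0125,-0.037,0.134,0,0,0,0],[0.0155,-0.037,0.134,0,0,0,0],[0.0155,-0.037,0.134,0,0,0,0]]]'
python3 -m creep '[[[0,0,-0.008,0,0,0,0],[0,0,-0.012,0,0,0,0],[-0.027,0,-0.012,0,0,0,0],[-0.027,0,-0.010,0,0,0,0],[-0.027,0,-0.006,0,0,0,0],[-0.027,0,-0.003,0,0,0,0],[-0.027,0,-0.001,0,0,0,0],[-0.027,0,0,0,0,0,0],[-0.027,0,0,0,0,0,0],[-0.024,0,0,0,0,0,0],[-0.021,0,0,0,0,0,0],[-0.018,0,0,0,0,0,0],[-0.015,0,0,0,0,0,0],[-0.012,0,0,0,0,0,0],[-0.009,0,0,0,0,0,0],[-0.006,0,0,0,0,0,0],[-0.003,0,0,0,0,0,0],[0,0,0,0,0,0,0],[0,0,0,0,0,0,0]]]'
python3 -m creep '[[[0,0,-0.012,0,0,0,0],[-0.016,0.01,-0.05,0,0,0,0],[-0.0155,0.037,-0.1,0,0,0,0],[-0.0155,0.037,-0.134,0,0,0,0],[-0.0155,0.037,-0.134,0,0,0,0],[-0.0155,0.037,-0.134,0,0,0,0],[-0.0155,0.037,-0.134,0,0,0,0]]]'
python3 -c "
from h import *
look('w4')"
```

```text
t: 9.8
position: [0.5177, 0.0861, 0.1725]
orientation: [0.005, -0.098, 0.995, 0.0]
wrist_force: [2.8, 1.9, 6.5]
finger_gap: -0.003
grasp_force: 2.9
t: 11.7
position: [0.5158, 0.0855, 0.1713]
orientation: [0.003, -0.097, 0.995, 0.0]
wrist_force: [1.4, 0.5, 7.9]
finger_gap: -0.002
grasp_force: 3.3
t: 12.4
position: [0.5214, 0.1243, 0.3007]
orientation: [-0.002, -0.097, 0.995, -0.0]
wrist_force: [0.1, -0.3, 0.4]
finger_gap: 0.002
grasp_force: 0.0
u,v 0.5356 0.02 0.30071912028326464 12.4
L [353.6 191.6] [(-45.0, -4.7, 55), (-15.3, -3.6, 83), (-15.1, 5.3, 74), (12.1, -3.4, 92), (12.1, 5.5, 79), (45.0, -4.0, 114), (45.2, 4.9, 113)]
M [318.7 191.7] [(-45.0, -3.5, 60), (-45.0, 5.2, 67), (-16.6, -3.6, 85), (-16.6, 5.3, 72), (-3.1, 1.0, 83), (10.5, -3.6, 88), (10.5, 5.3, 80), (43.8, 5.2, 97), (44.0, -3.5, 119)]
R [283.7 191.7] [(-38.3, 5.6, 42), (-9.4, -3.5, 93), (25.0, 5.2, 89), (37.8, 1.1, 112), (48.7, -2.9, 68)]
```

```bash
python3 -m creep '[[[-0.003,-0.037,0.05,0,0,0,0],[-0.003,-0.037,0.09,0,0,0,0],[-0.003,-0.037,0.115,0,0,0,0],[-0.003,-0.037,0.118,0,0,0,0],[-0.003,-0.037,0.122,0,0,0,0],[-0.003,-0.037,0.126,0,0,0,0],[-0.003,-0.037,0.129,0,0,0,0],[-0.003,-0.037,0.132,0,0,0,0],[-0.003,-0.037,0.134,0,0,0,0],[-0.003,-0.037,0.134,0,0,0,0],[-0.001,-0.037,0.134,0,0,0,0],[0.001,-0.037,0.134,0,0,0,0],[0.003,-0.037,0.134,0,0,0,0],[0.005,-0.037,0.134,0,0,0,0],[0.007,-0.037,0.134,0,0,0,0],[0.007,-0.037,0.134,0,0,0,0],[0.007,-0.037,0.134,0,0,0,0]]]'
python3 -m creep '[[[0,0,-0.012,0,0,0,0],[-0.007,0.01,-0.05,0,0,0,0],[-0.007,0.037,-0.1,0,0,0,0],[-0.007,0.037,-0.134,0,0,0,0],[-0.007,0.037,-0.134,0,0,0,0],[-0.007,0.037,-0.134,0,0,0,0],[-0.007,0.037,-0.134,0,0,0,0]]]'
python3 -c "
from h import *
look('w5')"
```

```text
t: 14.15
position: [0.5265, 0.0877, 0.1728]
orientation: [0.006, -0.098, 0.995, 0.0]
wrist_force: [1.8, 1.0, 6.7]
finger_gap: 0.002
grasp_force: 3.1
t: 14.85
position: [0.5219, 0.1244, 0.3014]
orientation: [-0.001, -0.097, 0.995, -0.0]
wrist_force: [-0.4, -0.4, -0.7]
finger_gap: -0.001
grasp_force: 0.0
u,v 0.5361 0.0201 0.3013506711014779 14.85
L [353.6 190.6] [(-45.0, -4.6, 54), (-15.3, 5.3, 83), (-15.2, -3.6, 86), (12.0, -3.4, 95), (12.0, 5.5, 85), (45.1, -4.0, 120), (45.2, 4.9, 125)]
M [318.6 190.7] [(-45.0, -3.5, 61), (-45.0, 5.3, 66), (-16.8, 5.3, 75), (-16.6, -3.6, 77), (-3.0, 1.0, 83), (10.7, -3.6, 88), (10.8, 5.4, 78), (43.8, -3.5, 125), (43.8, 5.1, 112)]
R [283.7 190.8] [(-21.5, 5.4, 64), (6.2, -3.7, 96), (39.5, 5.3, 95), (49.0, 1.6, 38)]
```

```bash
python3 -m creep '[[[-0.003,-0.037,0.05,0,0,0,0],[-0.003,-0.037,0.09,0,0,0,0],[-0.003,-0.037,0.115,0,0,0,0],[-0.003,-0.037,0.118,0,0,0,0],[-0.003,-0.037,0.122,0,0,0,0],[-0.003,-0.037,0.126,0,0,0,0],[-0.003,-0.037,0.129,0,0,0,0],[-0.003,-0.037,0.132,0,0,0,0],[-0.003,-0.037,0.134,0,0,0,0],[-0.003,-0.037,0.134,0,0,0,0],[-0.001,-0.037,0.134,0,0,0,0],[0.001,-0.037,0.134,0,0,0,0],[0.002,-0.037,0.134,0,0,0,0],[0.002,-0.037,0.134,0,0,0,0],[0.002,-0.037,0.134,0,0,0,0]]]'
python3 -m creep '[[[0,0,-0.012,0,0,0,0],[-0.002,0.01,-0.05,0,0,0,0],[-0.002,0.037,-0.1,0,0,0,0],[-0.002,0.037,-0.134,0,0,0,0],[-0.002,0.037,-0.134,0,0,0,0],[-0.002,0.037,-0.134,0,0,0,0],[-0.002,0.037,-0.134,0,0,0,0]]]'
python3 -c "
from h import *
look('w6')"
```

```text
t: 16.4
position: [0.5314, 0.0887, 0.1728]
orientation: [0.006, -0.098, 0.995, 0.0]
wrist_force: [2.3, 1.4, 6.9]
finger_gap: -0.002
grasp_force: 3.1
t: 17.1
position: [0.5219, 0.1244, 0.3014]
orientation: [-0.001, -0.097, 0.995, -0.0]
wrist_force: [0.2, -0.6, -0.2]
finger_gap: 0.0
grasp_force: 0.0
u,v 0.5361 0.0201 0.30136409373197137 17.1
L [353.6 190.7] [(-45.0, -4.6, 48), (-15.3, -3.6, 87), (-15.3, 5.3, 82), (12.0, -3.4, 96), (12.0, 5.5, 84), (45.1, -4.0, 122), (45.1, 4.9, 121)]
M [318.6 190.7] [(-45.0, -3.5, 59), (-45.0, 5.3, 63), (-16.8, 5.3, 76), (-16.6, -3.5, 78), (-2.9, 1.0, 85), (10.6, -3.6, 86), (10.7, 5.3, 82), (43.7, 5.1, 111), (43.9, -3.5, 129)]
R [283.7 190.8] [(-17.5, 5.4, 70), (9.6, -3.7, 96), (42.8, 5.3, 89)]
```

```bash
python3 -m creep '[[[0.002,-0.0728,0.0,0,0,0,0],[0.002,-0.0728,0.03,0,0,0,0],[0.002,-0.0728,0.06,0,0,0,0],[0.002,-0.0728,0.09,0,0,0,0],[0.002,-0.0728,0.115,0,0,0,0],[0.002,-0.0728,0.125,0,0,0,0],[0.002,-0.0728,0.132,0,0,0,0],[0.002,-0.0728,0.132,0,0,0,0],[0.002,-0.0728,0.132,0,0,0,0]]]'
python3 -m creep '[[[0,-0.003,0,0,0,0,0],[0,-0.006,0,0,0,0,0],[0,-0.009,0,0,0,0,0],[0,-0.012,0,0,0,0,0],[0,-0.015,0,0,0,0,0],[0,-0.017,0,0,0,0,0],[0,-0.019,0,0,0,0,0],[0,-0.021,0,0,0,0,0],[0,-0.021,0,0,0,0,0],[0,-0.021,0,0,0,0,0]]]'
```

```text
t: 18.05
position: [0.5352, 0.0528, 0.1716]
orientation: [0.001, -0.097, 0.995, -0.0]
wrist_force: [0.1, -0.4, -0.0]
finger_gap: 0.002
grasp_force: 0.0
t: 19.05
position: [0.5387, 0.0321, 0.1705]
orientation: [0.0, -0.097, 0.995, -0.0]
wrist_force: [-0.5, 2.0, 1.4]
finger_gap: -0.003
grasp_force: 1.0
```

```bash
python3 -m creep '[[[0,-0.001,0,0,0,0,0],[0,-0.002,0,0,0,0,0],[0,-0.003,0,0,0,0,0],[0,-0.004,0,0,0,0,0],[0,-0.005,0,0,0,0,0],[0,-0.006,0,0,0,0,0],[0,-0.007,0,0,0,0,0],[0,-0.008,0,0,0,0,0],[0,-0.009,0,0,0,0,0],[0,-0.010,0,0,0,0,0]]]'
```

```text
t: 20.05
position: [0.5406, 0.0223, 0.1704]
orientation: [0.0, -0.097, 0.995, 0.0]
wrist_force: [0.7, 2.7, 2.3]
finger_gap: 0.001
grasp_force: 1.3
```

```bash
python3 -m creep '[[[0,-0.001,0,0,0,0,0],[0,-0.002,0,0,0,0,0],[0,-0.003,0,0,0,0,0],[0,-0.003,0,0,0,0,0]]]'
```

```text
t: 20.45
position: [0.5412, 0.0193, 0.1704]
orientation: [-0.0, -0.097, 0.995, -0.0]
wrist_force: [0.2, 2.0, 2.2]
finger_gap: 0.002
grasp_force: 1.1
```

```bash
python3 -m creep '[[[0,-0.001,0,0,0,0,0],[0,-0.001,0,0,0,0,0]]]'
```

```text
t: 20.65
position: [0.5412, 0.019, 0.1704]
orientation: [-0.0, -0.098, 0.995, 0.001]
wrist_force: [0.4, 5.4, 1.5]
finger_gap: 0.001
grasp_force: 2.4
```

```bash
python3 -m creep '[[[0,-0.001,0,0,0,0,0],[0,-0.001,0,0,0,0,0]]]'
```

```text
t: 20.85
position: [0.5412, 0.0188, 0.1704]
orientation: [-0.0, -0.098, 0.995, 0.002]
wrist_force: [0.3, 7.2, 2.9]
finger_gap: 0.003
grasp_force: 3.4
```

The force has risen to 7 N, so the bolt seems to be at its stop. I'm backing off and looking.

```bash
python3 -m creep '[[[0,0,0,0,0,0,0],[0,0,0,0,0,0,0],[0,0.008,0,0,0,0,0],[0,0.014,0,0,0,0,0],[0,0.014,-0.02,0,0,0,0],[-0.002,0.05,-0.07,0,0,0,0],[-0.002,0.1,-0.12,0,0,0,0],[-0.002,0.108,-0.132,0,0,0,0],[-0.002,0.108,-0.132,0,0,0,0],[-0.002,0.108,-0.132,0,0,0,0],[-0.002,0.108,-0.132,0,0,0,0]]]'
python3 -c "
from h import *
look('w7')"
```

```text
t: 21.95
position: [0.5222, 0.1231, 0.3007]
orientation: [-0.001, -0.097, 0.995, -0.001]
wrist_force: [0.5, 0.3, -0.7]
finger_gap: 0.001
grasp_force: 0.0
u,v 0.5362 0.0187 0.3006768602937105 21.95
L [355.2 190.9] [(-45.0, -4.8, 50), (-15.3, 5.3, 78), (-15.2, -3.6, 85), (12.0, 5.4, 78), (12.1, -3.3, 95), (44.8, -4.0, 118), (44.9, 4.8, 111)]
M [320.2 191. ] [(-45.0, -3.4, 48), (-45.0, -0.7, 244), (-45.0, 5.2, 46), (-16.9, -3.5, 80), (-16.9, 5.3, 72), (-2.7, 0.9, 85), (10.4, -3.5, 102), (10.5, 5.3, 82), (44.3, -3.6, 136), (44.3, 5.2, 116)]
R [285.2 191.1] [(-17.5, 5.4, 74), (9.5, -3.7, 94), (42.6, 5.3, 85)]
```

View pics/w7c.png

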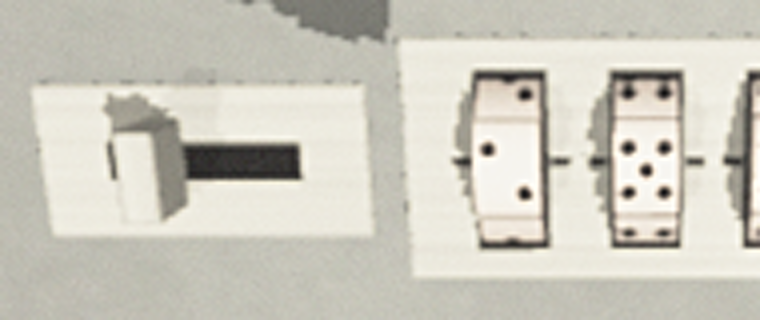

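The tab has moved from px 215 to 138, about 20 mm, so the bolt is fully drawn. The right wheel shows 2, the middle 5 and the left 4.

```bash
python3 -c "
from workcell import r
print(r.hand_in())"
```

```text
the job is handed in; nothing more can be done
None
```

I set the wheels to 4-5-2, drew the bolt about 20 mm to its stop, backed the arm clear and handed the job in at about 22 s; `hand_in()` returned no verdict, and the highest force I read was about 10 N.

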